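Sort the jeweller's bench tools into the lined trays

TASK

Clear the jeweller's bench by sorting the five work pieces into their trays: lay both doming punches (the steel one and the brass one) flat in the blue-lined tray, stand both carving-wax tubes (green and purple) upright in the yellow-lined tray, and lay the ring clamp flat in the white-lined tray. Each must rest wholly inside its tray on the lining, and the little white dish and the copper tin must be left standing where they are.

Things in the scene. Friction and masses are not known exactly. Their poses are not given: they have to be found in the camera images.
- punch_steel: Small square-shanked doming punch of dark grey steel, lying on the bench on a flat side: 76 mm long, shank 14 x 14 mm, with a 14 mm ball at its +x end behind a thin neck. Origin on its axis, midway along it (7 mm above what it lies on, its centre of mass lies at about x = -7 mm); x runs along the punch. The square shank, from x = -38 to +18 mm, is the part to grip. About 90 g.
- punch_brass: Small square-shanked doming punch of yellow brass, lying on the bench on a flat side: 76 mm long, shank 14 x 14 mm, with a 14 mm ball at its +x end behind a thin neck. Origin on its axis, midway along it (7 mm above what it lies on, its centre of mass lies at about x = -7 mm); x runs along the punch. The square shank, from x = -38 to +18 mm, is the part to grip. About 90 g.
- wax_green: Upright tube of dark green carving wax: 32 mm outer diameter, 42 mm tall, open 18 mm bore. Origin at its centre, 21 mm above what it stands on; z along the tube, up at the start. About 40 g.
- wax_purple: Upright tube of purple carving wax: 32 mm outer diameter, 42 mm tall, open 18 mm bore. Origin at its centre, 21 mm above what it stands on; z along the tube, up at the start. About 40 g.
- ring_clamp: Jeweller's hand clamp for rings: a dark red-brown wooden bar with a steel band round its middle and tan leather at both ends, lying flat: 100 mm long (x), 26 mm wide (y; 28 mm over the band, whose centre is at x = +12 mm), 18 mm thick (z). Origin at its centre, 9 mm above what it lies on. About 70 g.
- tray_blue: Open orange-brown wooden tray with a blue lining, fixed to the bench; outer size 130 mm (its x) by 180 mm (its y), 22 mm tall, walls 6 mm. Origin at the centre of its underside, at bench height; the lining, on which things lie, is 8 mm above it and measures 118 x 168 mm. z up. For the punches.
- tray_yellow: Open orange-brown wooden tray with a yellow lining, fixed to the bench; outer size 130 mm (its x) by 180 mm (its y), 22 mm tall, walls 6 mm. Origin at the centre of its underside, at bench height; the lining, on which things lie, is 8 mm above it and measures 118 x 168 mm. z up. For the wax tubes.
- tray_white: Open orange-brown wooden tray with a white lining, fixed to the bench; outer size 130 mm (its x) by 180 mm (its y), 22 mm tall, walls 6 mm. Origin at the centre of its underside, at bench height; the lining, on which things lie, is 8 mm above it and measures 118 x 168 mm. z up. For the ring clamp.
- dish: Bystander: small white ceramic dish, 48 mm across the rim, 24 mm tall, loose, standing between the pieces and the trays; origin at the centre of its underside. To be left where it is.
- tin: Bystander: small round copper tin, 40 mm across, 30 mm tall, loose, standing between the pieces and the trays; origin at the centre of its underside. To be left where it is.

How it is judged:
At the end, for the whole second after the job is handed in: On the linings, wholly within the walls: both punches in the blue tray and the ring clamp in the white one, lying level within 0.1 rad; both wax tubes in the yellow tray, upright within 0.12 rad, either end up. All released and at rest; dish and tin within 15 mm of their places (x of punch_steel in the frame of tray_blue between -0.054 and 0.054 m and y of punch_steel in the frame of tray_blue between -0.079 and 0.079 m and z of punch_steel in the frame of tray_blue between 0.01 and 0.019 m and linear speed of each of punch_steel, punch_brass, wax_green, wax_purple, ring_clamp below 0.02 m/s and angular speed of each of punch_steel, punch_brass, wax_green, wax_purple, ring_clamp below 0.2 rad/s and angle between punch_steel's own x axis and vertical between 1.47 and 1.67 rad and x of punch_brass in the frame of tray_blue between -0.054 and 0.054 m and y of punch_brass in the frame of tray_blue between -0.079 and 0.079 m and z of punch_brass in the frame of tray_blue between 0.01 and 0.019 m and angle between punch_brass's own x axis and vertical between 1.47 and 1.67 rad and x of wax_green in the frame of tray_yellow between -0.046 and 0.046 m and y of wax_green in the frame of tray_yellow between -0.071 and 0.071 m and z of wax_green in the frame of tray_yellow between 0.024 and 0.034 m and (angle between wax_green's own z axis and vertical below 0.12 rad or angle between wax_green's own z axis and vertical above 3.02 rad) and x of wax_purple in the frame of tray_yellow between -0.046 and 0.046 m and y of wax_purple in the frame of tray_yellow between -0.071 and 0.071 m and z of wax_purple in the frame of tray_yellow between 0.024 and 0.034 m and (angle between wax_purple's own z axis and vertical below 0.12 rad or angle between wax_purple's own z axis and vertical above 3.02 rad) and x of ring_clamp in the frame of tray_white between -0.054 and 0.054 m and y of ring_clamp in the frame of tray_white between -0.079 and 0.079 m and z of ring_clamp in the frame of tray_white between 0.012 and 0.025 m and angle between ring_clamp's own x axis and vertical between 1.47 and 1.67 rad); the robot touches nothing.
It fails at once if the white dish is shifted by more than 15 mm or tipped (distance of dish from where it was at the start of the episode above 0.015 m or angle between dish's own z axis and vertical above 0.35 rad).
It fails at once if the copper tin is shifted by more than 15 mm or tipped (distance of tin from where it was at the start of the episode above 0.015 m or angle between tin's own z axis and vertical above 0.35 rad).
It also fails if it takes over 118 s, if anything falls off the work surface, if the arm or the gripper's body presses on something with over 40 N, if the wrist force passes 120 N, or if a joint passes its speed limit or range.

ROBOT

A 6-joint arm with a two-finger parallel gripper is mounted at the origin on the work surface. World frame = base frame: x ahead of the robot, y to its left, z up, the work surface at z = 0. Lengths are in m, angles in rad, forces in N, time in s.
With the tool pointing down it reaches from about 0.3 to 0.875 m from the base axis. Payload 6.4 kg.
Tool frame: the origin (TCP) lies between the finger pads; the fingertips stand 14 mm ahead of it and the grasp point (between the pads) lies 5 mm behind it; z points along the fingers, y is the line along which they close (so a half turn about z gives the same grasp; the last joint's range is limited). The gripper opens to 85 mm and grips with 20 to 120 N. Pads are 22 mm wide; open, the fingers measure 114 mm over their backs; the gripper's body (76 mm by 85 mm) begins 54 mm behind the grasp point. The pads swing forward as they close: fully open they stand 13 mm farther back than shut.
Start: joints at [1.082, 0.181, 1.607, -0, 1.354, -0.206], TCP at [0.16, 0.552, 0.245] pointing down, gripper open.
Joint ranges: [-2.99, 2.99], [-0.89, 2.07], [0.3, 2.58], [-1.14, 4.28], [0, 2.63], [-3.12, 3.12]. Speed limits (rad/s): [2.57, 2.57, 3.01, 3.14, 3.14, 3.14].

INTERFACE

Orientations are given as a rotation vector (axis times angle).
In Python, from rig import * gives the robot as it stands.
- The arm moves only by the tool carry_out, never from a script. Its argument "increments" is text: rows parted by semicolons, each of 7 numbers parted by spaces: the shift along the tool's x, y, z in m, then the turn, a rotation vector about the tool's x, y, z in degrees, then the closure, from 0 (fully open) to 1 (shut). In form: tx ty tz ax ay az jaw; .... A call has exactly 5 rows; each row is the pose to reach, as a shift and turn from the pose commanded when the call began, along the tool's axes at that moment; what a row does not reach only later rows make up. A row lasts 1/10 s, in which the tool goes at most 50 mm and 8.59 degrees, less where a joint would pass 70% of its speed; a pose out of reach is approached as far as the arm can. A call with a gripper value outside its range is refused whole. The fingers move at their own pace and stop on an object; "newtons" is the grip in N (left out, the last holds). Time passes only in rows, so rows that repeat a pose let the fingers close, or fill a call up. It gives the time, the measured TCP pose, the force, the opening and the grip force at its end, in the units of the state.
- sense(): the state, without advancing time (a new reading comes with each control period).
- snapshot(name): name is "scene" or "top" or "wrist"; returns the picture (400x640x3 uint8, red, green, blue); there is no depth.
- camera_params(name): a dict with "fovy" (degrees; the focal length in pixels is half the picture's height over the tangent of half this angle, whatever the lens; pixels are square), "cx", "cy" (the principal point, pixels), "rvec" (rotation vector, rad) and "tvec" (3), from world to camera coordinates, as OpenCV has them. Camera axes: x right, y down, z forward; pixel columns grow to the right and rows downward; lengths in m; the calibration is good to about 2 mm. The wrist camera is an equidistant fisheye: a pixel r from the principal point sees the ray r / f radians off the axis. A picture is of the moment at which its call begins: read the wrist's pose just before it. camera_params takes no time and is no camera call; for the wrist camera it gives the pose at the moment of the call.
- close_job(): hands the job in; it is judged then, once.
The state is a dict: "time": time; "qpos": joint angles; "joint_velocities": joint speeds; "effort": joint torques, N m; "ee_pos": TCP position; "eef_rot": TCP orientation; "contact_force": force on the tool from outside, world axes, zero at the start; "ft_torque": the same for the moment, N m; "finger_gap": finger opening in m; "gripper_force": force on a finger pad.
Only numpy, scipy, OpenCV 4.12 (cv2) and the standard library are available. Lean on these libraries where they do the work, as an engineer would, in place of code of your own. Each camera call takes 0.05 s, during which the arm holds its last target. There are 200 camera calls.

## Working session

There is one attempt and no reset: what is moved stays moved. The work goes in short steps, Python scripts to look and compute and a tool call to move; the robot and the scene stay as the last step left them, time stands still between calls to the robot, and variables do not carry over. Pictures are saved under pics/ and viewed, at most 14 in all, crops included, and the job is handed in when it is done.

Besides the shell and the picture viewer there is one more tool, called by a JSON object that holds its "op" and its "data", one argument or row to a line. carry_out: Moves the arm, as the interface text tells. Its arguments: {"type":"object","properties":{"increments":{"type":"string"},"newtons":{"type":"number"}},"required":["increments"]}

```bash
mkdir -p pics; ls
python3 - <<'E'
from rig import *
import cv2
print(sense())
for n in ("top","scene"):
    p=snapshot(n); cv2.imwrite(f"pics/{n}0.png",p[:,:,::-1]); print(n,camera_params(n))
E
```

```text
pics
{'time': 0.0, 'qpos': array([ 1.08168173e+00,  1.81537133e-01,  1.60798915e+00, -5.51454565e-06,
        1.35381568e+00, -2.06279114e-01]), 'joint_velocities': array([ 3.57923798e-04,  9.23128878e-04, -1.28053161e-03,  6.46525118e-04,
       -1.87337432e-05,  4.59076302e-04]), 'effort': array([-2.27805674e-05, -4.44883811e+01, -3.51330221e+01, -2.78065872e-04,
        9.31193208e-03,  1.36775949e-05]), 'ee_pos': array([0.16019247, 0.55168922, 0.24439545]), 'eef_rot': array([-4.42712263e-01, -3.10964478e+00,  2.58577895e-03]), 'contact_force': array([0.18683519, 0.23791344, 0.20674321]), 'ft_torque': array([0.01095697, 0.00569788, 0.03403235]), 'gripper_force': 0.0, 'finger_gap': 0.08552733589215522}
top {'fovy': 51.07595568803889, 'cx': 322.969507346708, 'cy': 204.69926602463914, 'rvec': array([ 2.17598337, -2.12655137,  0.1672514 ]), 'tvec': array([-0.0278245 ,  0.52184671,  0.8524814 ])}
scene {'fovy': 51.096829555943835, 'cx': 311.67490531169085, 'cy': 200.2004061415622, 'rvec': array([ 2.37596987,  0.79672349, -0.27693159]), 'tvec': array([-0.38239977, -0.21394307,  1.04737542])}
```

View pics/top0.png

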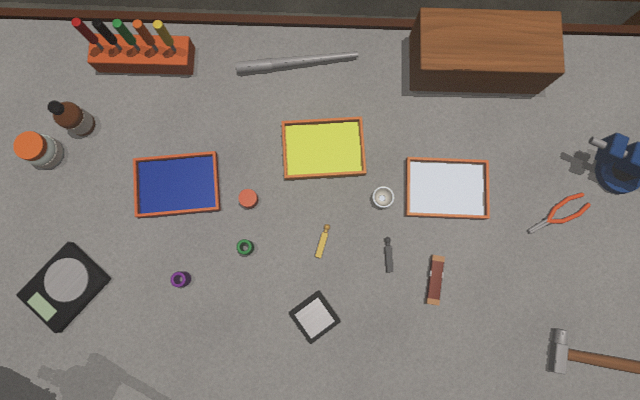

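View pics/scene0.png

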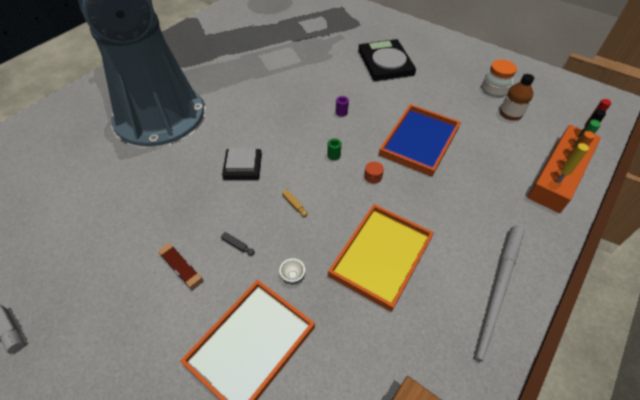

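The top view shows the whole bench: blue tray (176,184), yellow (324,149), white (447,188), tin (248,198), dish (383,197), green tube (245,247), purple (180,279), brass punch (322,241) with its ball at the top, steel (388,254) with its ball at the top, and clamp (436,280). The scene view agrees.

```bash
cat > h.py <<'E'
from rig import *
import numpy as np, cv2
from scipy.spatial.transform import Rotation as R
def ray(name,px,P=None):
    P=P or camera_params(name); f=200/np.tan(np.radians(P["fovy"]/2))
    px=np.atleast_2d(np.float64(px)); d=(px-[P["cx"],P["cy"]])/f
    if name=="wrist":
        r=np.linalg.norm(d,axis=1,keepdims=True)+1e-12
        D=np.hstack([d/r*np.sin(r),np.cos(r)])
    else: D=np.hstack([d,np.ones((len(d),1))])
    M=R.from_rotvec(P["rvec"]); return -M.inv().apply(P["tvec"]), M.inv().apply(D)
def plane(name,px,z,P=None):
    o,D=ray(name,px,P); return o[:2]+D[:,:2]*((z-o[2])/D[:,2])[:,None]
def fit(name,mask,z,P=None):
    "largest blob: outline cast on plane z -> centre, size, yaw of long axis, outline"
    c,_=cv2.findContours(mask.astype(np.uint8),cv2.RETR_EXTERNAL,cv2.CHAIN_APPROX_NONE)
    c=max(c,key=cv2.contourArea)[:,0]; w=plane(name,c,z,P)
    (x,y),s,a=cv2.minAreaRect((w*1000).astype(np.float32)); a=a if s[0]>s[1] else a+90
    return np.array([x,y])/1000,sorted(s),(a+90)%180-90,c,w
E
python3 - <<'E'
from h import *
im=cv2.imread("pics/top0.png"); hsv=cv2.cvtColor(im,cv2.COLOR_BGR2HSV); H,S,V=[hsv[...,i].astype(int) for i in range(3)]
def win(m,u,v,r):
    o=np.zeros_like(m); o[v-r:v+r,u-r:u+r]=m[v-r:v+r,u-r:u+r]; return o
T=[("blue",(H>105)&(H<130)&(S>150),176,184,50,.008),("yel",(H>22)&(H<35)&(S>150),324,149,50,.008),
("white",(V>190)&(S<40),447,188,50,.008),("dish",(V>150)&(S<40),383,197,16,.024),("tin",((H<12)|(H>170))&(S>110),248,198,16,.03),
("green",(H>45)&(H<85)&(S>90),245,247,16,.042),("purple",(H>130)&(H<165)&(S>80),180,279,16,.042),
("brass",(H>15)&(H<32)&(S>80),322,241,25,.012),("steel",(V<100),388,254,25,.012),("clamp",((H<22)|(H>170))&(S>60),436,280,30,.018)]
for n,m,u,v,r,z in T:
    c,s,a,px,w=fit("top",win(m,u,v,r),z)
    print(n,c.round(4),np.round(s),"yaw",round(a,1),"pxbox",px.min(0),px.max(0),"r",np.hypot(*c).round(3))
print(camera_params("wrist"))
E
```

```text
blue [0.5091 0.3519] [12. 59.] yaw -83.1 pxbox [141 206] [168 212] r 0.619Traceback (most recent call last):
  File "<stdin>", line 10, in <module>
  File "h.py", line 17, in fit
    c=max(c,key=cv2.contourArea)[:,0]; w=plane(name,c,z,P)
      ~~~^^^^^^^^^^^^^^^^^^^^^^^
ValueError: max() iterable argument is empty
```

Run:
```python
import cv2
im=cv2.imread("pics/top0.png"); h=cv2.cvtColor(im,cv2.COLOR_BGR2HSV)
for u,v in [(176,184),(324,149),(447,188),(383,190),(248,198),(239,247),(173,279),(322,241),(388,254),(436,285),(437,260),(400,320),(250,120)]: print(u,v,h[v,u],im[v,u])
```

```text
176 184 [114 151 152] [152  81  62]
324 149 [ 31 129 210] [104 210 208]
447 188 [108  12 216] [216 210 206]
383 190 [ 23  27 152] [136 148 152]
248 198 [  7 138 198] [ 91 115 198]
239 247 [ 63  97 118] [ 77 118  73]
173 279 [145 105 107] [107  63 100]
322 241 [ 23 120 204] [108 181 204]
388 254 [  0   5 103] [101 101 103]
436 285 [  5 112 128] [ 72  81 128]
437 260 [ 14 102 180] [108 141 180]
400 320 [ 13  16 144] [135 139 144]
250 120 [ 13  21 146] [134 139 146]
```

```bash
cat > meas.py <<'E'
from h import *
im=cv2.imread("pics/top0.png"); hsv=cv2.cvtColor(im,cv2.COLOR_BGR2HSV); H,S,V=[hsv[...,i].astype(int) for i in range(3)]
def win(m,u,v,r):
    o=np.zeros_like(m); o[v-r:v+r,u-r:u+r]=m[v-r:v+r,u-r:u+r]; return o
T=[("blue",(H>100)&(H<130)&(S>90),176,184,50,.008),("yel",(H>25)&(H<40)&(S>80),324,149,50,.008),
("white",(V>185)&(S<30),447,188,50,.008),("dish",(V>165)&(S<40),383,197,16,.024),("tin",((H<12)|(H>170))&(S>70),248,198,16,.03),
("green",(H>45)&(H<85)&(S>50),245,247,16,.042),("purple",(H>130)&(H<165)&(S>40),180,279,16,.042),
("brass",(H>15)&(H<32)&(S>50),322,241,25,.012),("steel",(V<122),388,254,25,.012),("clamp",((H<22)|(H>170))&(S>50),436,280,30,.018)]
for n,m,u,v,r,z in T:
    c,s,a,px,w=fit("top",win(m,u,v,r),z)
    print(n,c.round(4),np.round(s),"yaw",round(a,1),"pxbox",px.min(0),px.max(0),"r",np.hypot(*c).round(3))
P=camera_params("wrist");print(P, -R.from_rotvec(P["rvec"]).inv().apply(P["tvec"]))
p=snapshot("wrist"); cv2.imwrite("pics/w0.png",p[:,:,::-1])
s=sense(); print(R.from_rotvec(s["eef_rot"]).as_matrix().round(3))
E
python3 meas.py
```

```text
blue [0.5654 0.3091] [114. 163.] yaw -83.3 pxbox [138 156] [214 212] r 0.644
yel [ 0.6563 -0.0138] [113. 166.] yaw -85.1 pxbox [286 122] [361 174] r 0.656
white [ 0.5709 -0.289 ] [113. 162.] yaw 89.2 pxbox [410 162] [483 214] r 0.64
dish [ 0.5467 -0.1468] [44. 46.] yaw -88.6 pxbox [373 186] [394 206] r 0.566
tin [0.5342 0.1463] [39. 41.] yaw -88.6 pxbox [238 189] [257 207] r 0.554
green [0.4299 0.1467] [29. 31.] yaw 2.7 pxbox [237 239] [251 254] r 0.454
purple [0.3605 0.2745] [28. 41.] yaw -88.7 pxbox [170 272] [190 286] r 0.453
brass [ 0.4478 -0.0165] [15. 76.] yaw -15.4 pxbox [315 224] [329 258] r 0.448
steel [ 0.4211 -0.1573] [18. 75.] yaw 4.4 pxbox [383 237] [392 272] r 0.45
clamp [ 0.3705 -0.2577] [ 30. 104.] yaw -8.1 pxbox [425 255] [444 305] r 0.451
{'fovy': 65.70646984690485, 'cx': 317.9859550764901, 'cy': 198.64733836557107, 'rvec': array([-2.31580492, -1.73905363, -0.25507445]), 'tvec': array([-0.57340152, -0.03764516,  0.37833008])} [0.08988371 0.57138867 0.37252654]
[[-0.96   0.279 -0.001]
 [ 0.279  0.96  -0.001]
 [ 0.    -0.001 -1.   ]]
```

View pics/w0.png

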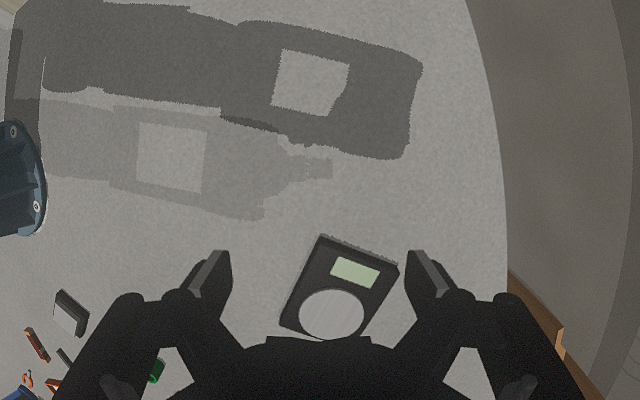

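The wrist view shows the fingers at about (225,260) and (415,260), with the space between them and below in sight. That lets me look from a hover before each grasp. First I go towards the purple tube, turning the tool to yaw 180.

{"op": "carry_out", "data": {
  "increments": "-.032 -.025 .012 0 0 -3.2 0; -.064 -.05 .024 0 0 -6.5 0; -.096 -.075 .036 0 0 -9.7 0; -.128 -.1 .048 0 0 -13 0; -.16 -.125 .06 0 0 -16.2 0",
  "newtons": 40
}}

```text
time: 0.65
ee_pos: [0.2796, 0.3861, 0.1847]
eef_rot: [-0.004, 3.142, -0.0]
contact_force: [0.5, -0.6, -0.5]
finger_gap: 0.0854
gripper_force: 0.0
```

{"op": "carry_out", "data": {
  "increments": "-.02 -.028 .01 0 0 0 0; -.035 -.056 .02 0 0 0 0; -.05 -.084 .03 0 0 0 0; -.06 -.115 .04 0 0 0 0; -.06 -.115 .04 0 0 0 0"
}}

```text
time: 1.15
ee_pos: [0.3391, 0.2694, 0.1437]
eef_rot: [-0.006, -3.139, 0.003]
contact_force: [0.5, -0.0, -0.6]
finger_gap: 0.0858
gripper_force: 0.0
```

```bash
cat > w.py <<'E'
from h import *
import sys
# usage: w.py name  -> wrist-camera measurement of a thing and the tool-frame shift to it
n=sys.argv[1]; P=camera_params("wrist"); s=sense(); p=snapshot("wrist")[:,:,::-1].copy(); cv2.imwrite(f"pics/w_{n}.png",p)
hsv=cv2.cvtColor(p,cv2.COLOR_BGR2HSV); H,S,V=[hsv[...,i].astype(int) for i in range(3)]
m,z={"green":((H>45)&(H<85)&(S>50),.042),"purple":((H>130)&(H<165)&(S>40),.042),"brass":((H>15)&(H<32)&(S>60),.012),
"steel":((V<115)&(S<60),.012),"clamp":(((H<22)|(H>170))&(S>60),.018)}[n]
print("tcp",s["ee_pos"].round(4),R.from_rotvec(s["eef_rot"]).as_matrix().round(3).tolist(),"gap",s["finger_gap"])
if n=="steel": # leave out the black gripper: blobs within an image window only
    q=np.zeros_like(m); q[60:300,235:405]=1; m=m&(q>0)
c,sz,a,px,w=fit("wrist",m,z,P)
print(n,c.round(4),np.round(sz),"yaw",round(a,1),"px",px.min(0),px.max(0))
M=R.from_rotvec(s["eef_rot"]).as_matrix(); print("tool shift",(M.T@np.r_[c-s["ee_pos"][:2],0]).round(4))
E
python3 w.py purple
```

```text
tcp [0.3391 0.2694 0.1437] [[-1.0, 0.004, -0.003], [0.004, 1.0, -0.002], [0.003, -0.002, -1.0]] gap 0.08578704066128115
purple [0.3545 0.2787] [31. 42.] yaw -0.4 px [312 197] [350 246]
tool shift [-0.0153  0.0094 -0.0001]
```

View pics/w_purple.png

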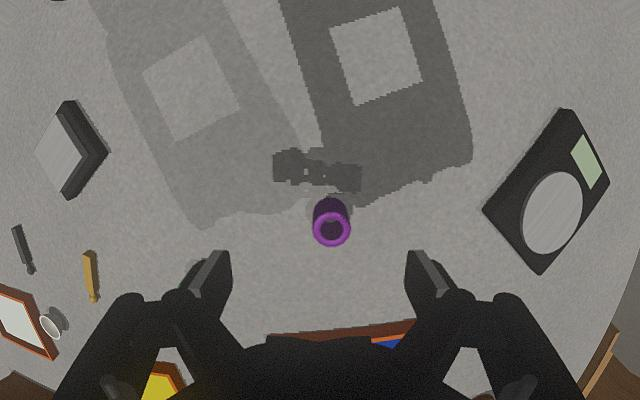

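The tube shows at (331,227), with its top ring spanning rows 209–246 below its side wall. The ring's centre is therefore (0.3595, 0.2787). Descending to grip it.

{"op": "carry_out", "data": {
  "increments": "-.02 .009 .03 0 0 0 .2; -.02 .009 .065 0 0 0 .25; -.02 .009 .1 0 0 0 .25; -.02 .009 .121 0 0 0 .25; -.02 .009 .121 0 0 0 .25"
}}

```text
time: 1.7
ee_pos: [0.3566, 0.2813, 0.0218]
eef_rot: [0.001, -3.136, 0.003]
contact_force: [-0.9, -0.2, 0.2]
finger_gap: 0.0642
gripper_force: 0.0
```

{"op": "carry_out", "data": {
  "increments": "0 0 0 0 0 0 1; 0 0 0 0 0 0 1; 0 0 0 0 0 0 1; 0 0 0 0 0 0 1; 0 0 0 0 0 0 1"
}}

```text
time: 2.2
ee_pos: [0.3605, 0.2824, 0.0261]
eef_rot: [0.0, 3.139, 0.003]
contact_force: [-2.7, 2.0, 7.2]
finger_gap: 0.0315
gripper_force: 39.9
```

{"op": "carry_out", "data": {
  "increments": "0 0 -.02 0 0 0 1; 0 0 -.055 0 0 0 1; 0 0 -.09 0 0 0 1; -.03 -.026 -.1 0 0 0 1; -.06 -.052 -.1 0 0 0 1"
}}

```text
time: 2.7
ee_pos: [0.4215, 0.2301, 0.1279]
eef_rot: [-0.004, 3.135, 0.003]
contact_force: [1.3, 0.6, -1.0]
finger_gap: 0.0317
gripper_force: 39.9
```

{"op": "carry_out", "data": {
  "increments": "-.032 -.028 0 0 0 0 1; -.064 -.056 0 0 0 0 1; -.096 -.084 0 0 0 0 1; -.128 -.112 0 0 0 0 1; -.16 -.14 0 0 0 0 1"
}}

```text
time: 3.2
ee_pos: [0.5806, 0.0881, 0.1252]
eef_rot: [0.001, 3.14, -0.0]
contact_force: [0.4, 0.9, -0.4]
finger_gap: 0.0315
gripper_force: 39.9
```

{"op": "carry_out", "data": {
  "increments": "-.032 -.028 0 0 0 0 1; -.06 -.05 0 0 0 0 1; -.075 -.062 0 0 0 0 1; -.075 -.062 0 0 0 0 1; -.075 -.062 0 0 0 0 1"
}}

```text
time: 3.7
ee_pos: [0.6538, 0.0275, 0.1244]
eef_rot: [-0.001, -3.141, -0.0]
contact_force: [0.5, 0.5, -0.7]
finger_gap: 0.0317
gripper_force: 39.9
```

```bash
python3 w.py purple; python3 -c "
from h import *
cv2.imwrite('pics/sc1.png',snapshot('scene')[100:330,250:570,::-1].repeat(2,0).repeat(2,1))"
```

```text
tcp [0.6538 0.0275 0.1244] [[-1.0, 0.001, -0.0], [0.001, 1.0, 0.0], [0.0, 0.0, -1.0]] gap 0.03165837379270452
purple [0.7128 0.0257] [57. 68.] yaw 12.5 px [283 237] [354 314]
tool shift [-0.059  -0.0018 -0.    ]
```

View pics/w_purple.png

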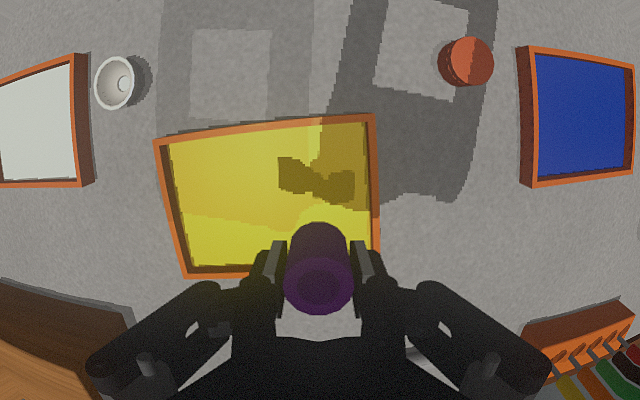

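The tube (319,270) is held straight and upright, just over the right half of the yellow tray. Lowering it.

{"op": "carry_out", "data": {
  "increments": "0 0 .03 0 0 0 1; 0 0 .06 0 0 0 1; 0 0 .08 0 0 0 1; 0 0 .09 0 0 0 1; 0 0 .09 0 0 0 1"
}}

```text
time: 4.3
ee_pos: [0.6534, 0.0285, 0.0344]
eef_rot: [0.002, -3.141, -0.0]
contact_force: [0.0, -0.2, -0.9]
finger_gap: 0.0316
gripper_force: 41.1
```

{"op": "carry_out", "data": {
  "increments": "0 0 0 0 0 0 1; 0 0 0 0 0 0 .45; 0 0 0 0 0 0 .45; 0 0 0 0 0 0 .45; 0 0 0 0 0 0 .45"
}}

```text
time: 4.8
ee_pos: [0.6542, 0.0275, 0.0345]
eef_rot: [0.0, 3.141, -0.0]
contact_force: [0.8, 0.2, 0.1]
finger_gap: 0.0468
gripper_force: 0.0
```

{"op": "carry_out", "data": {
  "increments": "0 0 -.02 0 0 0 .45; 0 0 -.05 0 0 0 .45; 0 0 -.09 0 0 0 .45; .04 .02 -.09 0 0 0 .2; .08 .04 -.09 0 0 0 .2"
}}

```text
time: 5.3
ee_pos: [0.5752, 0.0672, 0.1263]
eef_rot: [0.002, 3.137, -0.0]
contact_force: [-0.2, 0.2, -0.5]
finger_gap: 0.0683
gripper_force: 0.0
```

{"op": "carry_out", "data": {
  "increments": ".036 .018 -.005 0 0 0 0; .072 .036 -.01 0 0 0 0; .108 .054 -.015 0 0 0 0; .144 .07 -.02 0 0 0 0; .164 .079 -.02 0 0 0 0"
}}

```text
time: 5.8
ee_pos: [0.4078, 0.1475, 0.1446]
eef_rot: [0.001, -3.141, -0.0]
contact_force: [0.0, 0.1, 0.1]
finger_gap: 0.0854
gripper_force: 0.0
```

```bash
python3 w.py green
```

```text
tcp [0.4078 0.1475 0.1446] [[-1.0, -0.001, -0.0], [-0.001, 1.0, 0.0], [0.0, 0.0, -1.0]] gap 0.08544582474044081
green [0.4236 0.147 ] [30. 40.] yaw 0.0 px [300 198] [337 245]
tool shift [-0.0158 -0.0005 -0.    ]
```

{"op": "carry_out", "data": {
  "increments": "-.018 0 .03 0 0 0 .2; -.018 0 .065 0 0 0 .25; -.018 0 .1 0 0 0 .25; -.018 0 .12 0 0 0 .25; -.018 0 .12 0 0 0 .25"
}}

```text
time: 6.35
ee_pos: [0.4259, 0.1461, 0.0218]
eef_rot: [-0.001, -3.136, 0.001]
contact_force: [-0.6, -1.6, -0.3]
finger_gap: 0.0641
gripper_force: 0.0
```

{"op": "carry_out", "data": {
  "increments": "0 0 0 0 0 0 1; 0 0 0 0 0 0 1; 0 0 0 0 0 0 1; 0 0 0 0 0 0 1; 0 0 0 0 0 0 1"
}}

```text
time: 6.85
ee_pos: [0.4298, 0.1466, 0.0259]
eef_rot: [-0.0, 3.138, 0.0]
contact_force: [-0.4, -0.5, 7.0]
finger_gap: 0.0311
gripper_force: 40.0
```

{"op": "carry_out", "data": {
  "increments": "0 0 -.02 0 0 0 1; 0 0 -.055 0 0 0 1; 0 0 -.09 0 0 0 1; -.03 -.026 -.1 0 0 0 1; -.06 -.052 -.1 0 0 0 1"
}}

```text
time: 7.35
ee_pos: [0.4906, 0.0945, 0.1279]
eef_rot: [-0.004, 3.135, -0.0]
contact_force: [0.9, 0.3, -1.0]
finger_gap: 0.0308
gripper_force: 39.8
```

{"op": "carry_out", "data": {
  "increments": "-.034 -.03 0 0 0 0 1; -.068 -.06 0 0 0 0 1; -.102 -.09 0 0 0 0 1; -.136 -.12 0 0 0 0 1; -.168 -.15 0 0 0 0 1"
}}

```text
time: 7.85
ee_pos: [0.6576, -0.0569, 0.1249]
eef_rot: [0.0, 3.141, -0.0]
contact_force: [0.4, -0.3, 0.2]
finger_gap: 0.0307
gripper_force: 39.8
```

{"op": "carry_out", "data": {
  "increments": "0 0 0 0 0 0 1; 0 0 .02 0 0 0 1; 0 0 .05 0 0 0 1; 0 0 .08 0 0 0 1; 0 0 .08 0 0 0 1"
}}

```text
time: 8.35
ee_pos: [0.6521, -0.0542, 0.0398]
eef_rot: [0.0, -3.133, -0.004]
contact_force: [-1.5, 0.3, -0.8]
finger_gap: 0.0308
gripper_force: 39.8
```

{"op": "carry_out", "data": {
  "increments": "0 0 .004 0 0 0 1; 0 0 .01 0 0 0 1; 0 0 .01 0 0 0 1; 0 0 .01 0 0 0 1; 0 0 .01 0 0 0 .45"
}}

```text
time: 8.85
ee_pos: [0.6568, -0.0556, 0.0353]
eef_rot: [0.0, 3.14, -0.001]
contact_force: [-0.9, -1.0, 0.1]
finger_gap: 0.044
gripper_force: 0.0
```

{"op": "carry_out", "data": {
  "increments": "0 0 0 0 0 0 .45; 0 0 0 0 0 0 .45; 0 0 0 0 0 0 .45; 0 0 0 0 0 0 .45; 0 0 -.01 0 0 0 .45"
}}

```text
time: 9.35
ee_pos: [0.6549, -0.0552, 0.043]
eef_rot: [-0.0, -3.138, -0.001]
contact_force: [-0.1, 0.3, -0.4]
finger_gap: 0.0471
gripper_force: 0.0
```

{"op": "carry_out", "data": {
  "increments": "0 0 -.03 0 0 0 .45; 0 0 -.065 0 0 0 .45; 0 0 -.1 0 0 0 .45; .04 .0 -.1 0 0 0 .2; .08 .01 -.1 0 0 0 0"
}}

```text
time: 9.85
ee_pos: [0.5771, -0.0467, 0.147]
eef_rot: [0.001, 3.137, -0.003]
contact_force: [-0.8, 0.8, -1.1]
finger_gap: 0.0741
gripper_force: 0.0
```

{"op": "carry_out", "data": {
  "increments": ".04 .01 0 0 0 5 0; .08 .02 0 0 0 10 0; .115 .03 0 0 0 15 0; .145 .03 0 0 0 15.4 0; .145 .03 0 0 0 15.4 0"
}}

```text
time: 10.35
ee_pos: [0.4279, -0.0146, 0.1442]
eef_rot: [-0.42, -3.111, -0.0]
contact_force: [1.2, -0.8, 0.2]
finger_gap: 0.0856
gripper_force: 0.0
```

```bash
python3 w.py brass
```

```text
tcp [ 0.4279 -0.0146  0.1442] [[-0.964, 0.265, -0.002], [0.265, 0.964, 0.0], [0.002, -0.0, -1.0]] gap 0.08556777897768357
brass [ 0.448  -0.0176] [14. 76.] yaw -15.6 px [314 173] [329 253]
tool shift [-0.0202  0.0024 -0.    ]
```

View pics/w_brass.png

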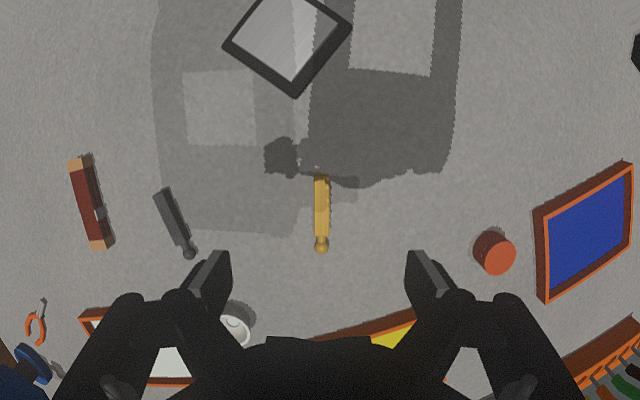

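The brass punch lies straight along the tool at (322,213), ball downwards at (322,245), and the measured size of 14x76 agrees. Gripping it at its centre of mass.

{"op": "carry_out", "data": {
  "increments": "-.012 .002 .03 0 0 0 .2; -.012 .002 .065 0 0 0 .4; -.012 .002 .1 0 0 0 .5; -.012 .002 .12 0 0 0 .5; -.012 .002 .128 0 0 0 .5",
  "newtons": 60
}}

```text
time: 10.9
ee_pos: [0.4433, -0.0168, 0.0146]
eef_rot: [-0.421, -3.111, -0.001]
contact_force: [0.1, 0.3, 0.5]
finger_gap: 0.0431
gripper_force: 0.0
```

{"op": "carry_out", "data": {
  "increments": "0 0 0 0 0 0 .5; 0 0 0 0 0 0 1; 0 0 0 0 0 0 1; 0 0 0 0 0 0 1; 0 0 0 0 0 0 1"
}}

```text
time: 11.4
ee_pos: [0.4448, -0.0172, 0.0179]
eef_rot: [0.42, 3.11, -0.001]
contact_force: [0.0, 0.6, 6.7]
finger_gap: 0.0123
gripper_force: 59.8
```

{"op": "carry_out", "data": {
  "increments": "0 0 -.02 0 0 0 1; 0 0 -.055 0 0 0 1; 0 0 -.09 0 0 -7 1; 0 0 -.1 0 0 -14 1; 0 0 -.1 0 0 -22 1"
}}

```text
time: 11.9
ee_pos: [0.4453, -0.0173, 0.1194]
eef_rot: [-0.189, 3.13, -0.004]
contact_force: [-0.2, 0.3, -0.2]
finger_gap: 0.012
gripper_force: 59.0
```

{"op": "carry_out", "data": {
  "increments": "-.02 .036 0 0 0 0 1; -.04 .072 0 0 0 0 1; -.06 .108 0 0 0 0 1; -.08 .144 0 0 0 0 1; -.1 .18 0 0 0 0 1"
}}

```text
time: 12.4
ee_pos: [0.5226, 0.1752, 0.1171]
eef_rot: [-0.181, 3.135, -0.0]
contact_force: [1.0, -0.7, -0.9]
finger_gap: 0.0123
gripper_force: 59.0
```

{"op": "carry_out", "data": {
  "increments": "-.018 .033 0 0 0 0 1; -.036 .066 0 0 0 0 1; -.053 .094 0 0 0 0 1; -.053 .094 0 0 0 0 1; -.053 .094 0 0 0 0 1"
}}

```text
time: 12.9
ee_pos: [0.5636, 0.2734, 0.1164]
eef_rot: [-0.183, 3.136, -0.0]
contact_force: [-0.3, 0.2, -0.6]
finger_gap: 0.012
gripper_force: 59.0
```

```bash
python3 w.py brass
```

```text
tcp [0.5636 0.2734 0.1164] [[-0.993, -0.116, 0.0], [-0.116, 0.993, -0.0], [-0.0, -0.0, -1.0]] gap 0.01198177685418027
brass [ 0.6556 -0.0185] [112. 158.] yaw -85.1 px [ 12 201] [115 302]
tool shift [-5.740e-02 -3.007e-01  1.000e-04]
```

View pics/w_brass.png

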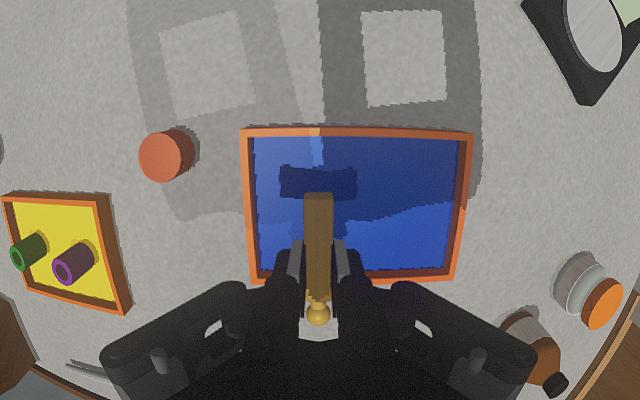

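The brass punch, tail at (318,195) and ball at (318,315), is held square to the blue tray and over its left-centre part. Both tubes stand in the yellow tray at (28,252) and (73,263). Lowering.

{"op": "carry_out", "data": {
  "increments": "0 0 .03 0 0 0 1; 0 0 .06 0 0 0 1; 0 0 .08 0 0 0 1; 0 0 .091 0 0 0 1; 0 0 .091 0 0 0 1"
}}

```text
time: 13.45
ee_pos: [0.5636, 0.2718, 0.0259]
eef_rot: [0.179, -3.136, 0.001]
contact_force: [-0.5, 0.7, -0.5]
finger_gap: 0.0118
gripper_force: 60.9
```

{"op": "carry_out", "data": {
  "increments": "0 0 0 0 0 0 1; 0 0 0 0 0 0 .6; 0 0 0 0 0 0 .6; 0 0 0 0 0 0 .6; 0 0 -.01 0 0 0 .6"
}}

```text
time: 13.95
ee_pos: [0.5626, 0.2726, 0.0343]
eef_rot: [0.18, -3.134, 0.001]
contact_force: [-0.2, -0.1, 0.5]
finger_gap: 0.0342
gripper_force: 0.0
```

{"op": "carry_out", "data": {
  "increments": "0 0 -.03 0 0 0 .6; 0 0 -.065 0 0 0 .6; 0 0 -.1 0 0 0 .3; 0 -.04 -.11 0 0 0 0; 0 -.08 -.11 0 0 0 0"
}}

```text
time: 14.45
ee_pos: [0.5748, 0.194, 0.1494]
eef_rot: [-0.185, 3.13, 0.001]
contact_force: [0.7, -0.2, 0.0]
finger_gap: 0.0762
gripper_force: 0.0
```

```bash
python3 w.py brass
python3 - <<'E'
from h import *
p=snapshot("top")[:,:,::-1]; cv2.imwrite("pics/top1.png",p); hsv=cv2.cvtColor(p[150:220,130:225].copy(),cv2.COLOR_BGR2HSV)
m=np.zeros((400,640),bool); m[150:220,130:225]=(hsv[...,0]>18)&(hsv[...,0]<34)&(hsv[...,1]>60); m[:160]=0;m[208:]=0
c,s,a,px,w=fit("top",m,.02); print(c,s,a,px.min(0),px.max(0))
E
```

```text
tcp [0.5748 0.194  0.1494] [[-0.993, -0.118, 0.007], [-0.118, 0.993, 0.001], [-0.007, 0.0, -1.0]] gap 0.07620787556334453
brass [6.922e-01 6.000e-04] [189. 204.] yaw -84.9 px [ 61 190] [216 333]
tool shift [-0.0937 -0.2059  0.0006]Traceback (most recent call last):
  File "<stdin>", line 4, in <module>
  File "h.py", line 17, in fit
    c=max(c,key=cv2.contourArea)[:,0]; w=plane(name,c,z,P)
      ~~~^^^^^^^^^^^^^^^^^^^^^^^
ValueError: max() iterable argument is empty
```

{"op": "carry_out", "data": {
  "increments": ".022 -.034 0 0 0 .5 0; .044 -.068 0 0 0 1 0; .066 -.102 0 0 0 1.5 0; .088 -.136 0 0 0 2 0; .11 -.17 0 0 0 2 0"
}}

```text
time: 15.05
ee_pos: [0.4825, 0.0113, 0.1458]
eef_rot: [-0.127, 3.138, 0.0]
contact_force: [0.9, 0.1, -0.2]
finger_gap: 0.0855
gripper_force: 0.0
```

{"op": "carry_out", "data": {
  "increments": ".022 -.036 0 0 0 0 0; .044 -.072 0 0 0 0 0; .066 -.108 0 0 0 0 0; .088 -.144 0 0 0 0 0; .098 -.158 0 0 0 0 0"
}}

```text
time: 15.55
ee_pos: [0.3973, -0.1556, 0.146]
eef_rot: [-0.122, 3.139, -0.002]
contact_force: [0.4, -0.5, 0.1]
finger_gap: 0.0854
gripper_force: 0.0
```

```bash
python3 w.py steel
python3 - <<'E'
from h import *
p=snapshot("top")[:,:,::-1]; cv2.imwrite("pics/top1.png",p); hsv=cv2.cvtColor(p[150:220,130:225].copy(),cv2.COLOR_BGR2HSV)
m=np.zeros((400,640),bool); m[150:220,130:225]=(hsv[...,0]>18)&(hsv[...,0]<34)&(hsv[...,1]>60); m[:160]=0;m[208:]=0
c,s,a,px,w=fit("top",m,.02); print(c,s,a,px.min(0),px.max(0))
E
```

```text
tcp [ 0.3973 -0.1556  0.146 ] [[-0.997, -0.078, 0.001], [-0.078, 0.997, -0.001], [-0.001, -0.001, -1.0]] gap 0.08538189118519399
steel [ 0.3657 -0.1291] [117. 163.] yaw -54.8 px [274  60] [404 254]
tool shift [ 0.0295  0.0289 -0.0001]
[0.53606873 0.26718735] [6.4698333740234375, 11.085634231567383] 3.7921996116638184 [191 194] [194 199]
```

View pics/w_steel.png

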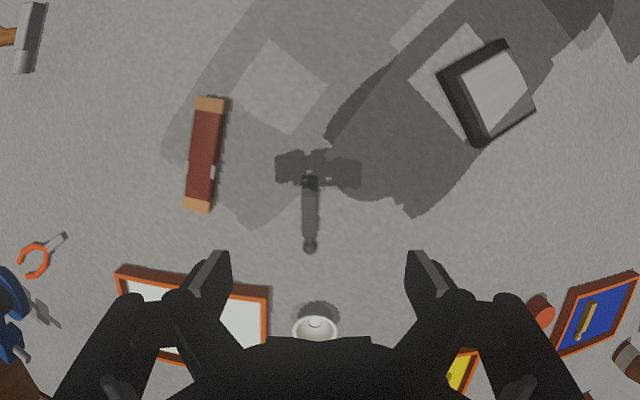

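The steel punch is straight along the tool at column 310, tail at row 176 and ball tip at row 253, so the tool shift to its centre is about (-0.0205, -0.0055). The brass punch lies in the blue tray at (583,322). Gripping the steel one.

{"op": "carry_out", "data": {
  "increments": "-.009 -.006 .03 0 0 0 .2; -.009 -.006 .065 0 0 0 .4; -.009 -.006 .1 0 0 0 .5; -.009 -.006 .12 0 0 0 .5; -.009 -.006 .128 0 0 0 .5"
}}

```text
time: 16.15
ee_pos: [0.4069, -0.1565, 0.0154]
eef_rot: [0.127, -3.136, -0.004]
contact_force: [0.2, 0.4, 0.1]
finger_gap: 0.0427
gripper_force: 0.0
```

{"op": "carry_out", "data": {
  "increments": "0 0 0 0 0 0 .5; 0 0 0 0 0 0 1; 0 0 0 0 0 0 1; 0 0 0 0 0 0 1; 0 0 0 0 0 0 1"
}}

```text
time: 16.65
ee_pos: [0.4089, -0.1593, 0.0189]
eef_rot: [-0.126, 3.136, -0.003]
contact_force: [0.9, 1.7, 6.4]
finger_gap: 0.0118
gripper_force: 59.9
```

{"op": "carry_out", "data": {
  "increments": "0 0 -.02 0 0 0 1; 0 0 -.055 0 0 0 1; 0 0 -.09 0 0 -1 1; 0 0 -.1 0 0 -2 1; 0 0 -.1 0 0 -2 1"
}}

```text
time: 17.15
ee_pos: [0.409, -0.1596, 0.1193]
eef_rot: [-0.181, 3.132, -0.005]
contact_force: [1.5, 0.1, -1.1]
finger_gap: 0.0118
gripper_force: 59.0
```

{"op": "carry_out", "data": {
  "increments": "-.017 .04 0 0 0 0 1; -.034 .08 0 0 0 0 1; -.051 .12 0 0 0 0 1; -.068 .16 0 0 0 0 1; -.085 .2 0 0 0 0 1"
}}

```text
time: 17.65
ee_pos: [0.4681, 0.0517, 0.1155]
eef_rot: [0.179, -3.134, -0.001]
contact_force: [0.6, -0.9, -1.3]
finger_gap: 0.0118
gripper_force: 59.0
```

{"op": "carry_out", "data": {
  "increments": "-.017 .04 0 0 0 0 1; -.034 .08 0 0 0 0 1; -.051 .12 0 0 0 0 1; -.068 .16 0 0 0 0 1; -.085 .2 0 0 0 0 1"
}}

```text
time: 18.15
ee_pos: [0.5295, 0.2598, 0.1148]
eef_rot: [0.18, -3.133, 0.001]
contact_force: [1.1, -0.9, -0.3]
finger_gap: 0.0122
gripper_force: 59.0
```

{"op": "carry_out", "data": {
  "increments": "-.013 .035 0 0 0 0 1; -.026 .07 0 0 0 0 1; -.032 .083 0 0 0 0 1; -.032 .083 0 0 0 0 1; -.032 .083 0 0 0 0 1"
}}

```text
time: 18.65
ee_pos: [0.5515, 0.3437, 0.115]
eef_rot: [0.181, -3.133, 0.002]
contact_force: [0.6, -0.2, -2.2]
finger_gap: 0.0121
gripper_force: 59.1
```

```bash
python3 w.py steel
```

```text
tcp [0.5515 0.3437 0.115 ] [[-0.993, -0.115, -0.003], [-0.115, 0.993, -0.002], [0.003, -0.001, -1.0]] gap 0.01205985662232424
steel [0.4884 0.3563] [ 89. 144.] yaw 67.6 px [235  60] [404 213]
tool shift [0.0613 0.0198 0.0002]
```

View pics/w_steel.png

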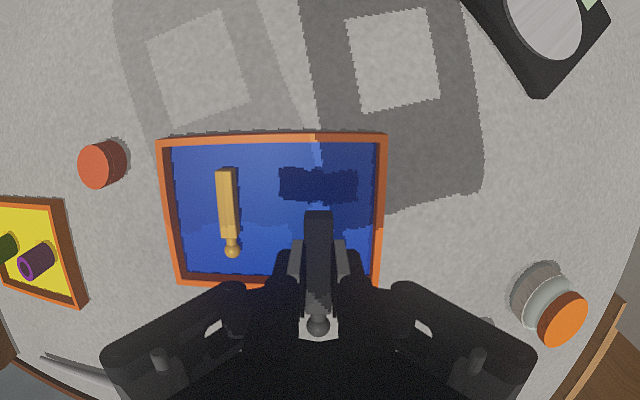

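The brass punch lies flat in the blue tray (228,212), and the steel one (318,270) is poised over the free half. Lowering.

{"op": "carry_out", "data": {
  "increments": "0 0 .03 0 0 0 1; 0 0 .06 0 0 0 1; 0 0 .08 0 0 0 1; 0 0 .09 0 0 0 1; 0 0 .09 0 0 0 1"
}}

```text
time: 19.2
ee_pos: [0.5526, 0.3431, 0.0276]
eef_rot: [0.179, -3.135, 0.001]
contact_force: [-0.0, -0.1, -1.0]
finger_gap: 0.012
gripper_force: 59.1
```

{"op": "carry_out", "data": {
  "increments": "0 0 0 0 0 0 1; 0 0 0 0 0 0 .6; 0 0 0 0 0 0 .6; 0 0 0 0 0 0 .6; 0 0 -.01 0 0 0 .6"
}}

```text
time: 19.7
ee_pos: [0.5518, 0.3439, 0.0362]
eef_rot: [0.181, -3.134, 0.001]
contact_force: [-0.6, -1.0, -0.2]
finger_gap: 0.0343
gripper_force: 0.0
```

{"op": "carry_out", "data": {
  "increments": "0 0 -.03 0 0 0 .6; 0 0 -.065 0 0 0 .6; 0 0 -.1 0 0 0 .3; .02 -.03 -.11 0 0 0 0; .04 -.06 -.11 0 0 0 0"
}}

```text
time: 20.2
ee_pos: [0.5216, 0.2807, 0.1512]
eef_rot: [-0.183, 3.13, 0.002]
contact_force: [0.4, 0.2, -0.7]
finger_gap: 0.0761
gripper_force: 0.0
```

{"op": "carry_out", "data": {
  "increments": ".018 -.039 0 0 0 0 0; .036 -.078 0 0 0 0 0; .054 -.117 0 0 0 0 0; .072 -.156 0 0 0 0 0; .09 -.195 0 0 0 0 0"
}}

```text
time: 20.7
ee_pos: [0.4526, 0.0748, 0.1482]
eef_rot: [-0.182, 3.135, -0.001]
contact_force: [0.6, -0.5, 0.7]
finger_gap: 0.0852
gripper_force: 0.0
```

{"op": "carry_out", "data": {
  "increments": ".018 -.039 0 0 0 0 0; .036 -.078 0 0 0 0 0; .054 -.117 0 0 0 0 0; .072 -.156 0 0 0 0 0; .09 -.195 0 0 0 0 0"
}}

```text
time: 21.2
ee_pos: [0.3856, -0.1295, 0.1483]
eef_rot: [-0.181, 3.135, -0.002]
contact_force: [0.6, 0.2, 0.3]
finger_gap: 0.0854
gripper_force: 0.0
```

{"op": "carry_out", "data": {
  "increments": ".018 -.039 0 0 0 4 0; .036 -.078 0 0 0 9 0; .054 -.117 0 0 0 14.6 0; .054 -.119 0 0 0 14.6 0; .054 -.119 0 0 0 14.6 0"
}}

```text
time: 21.7
ee_pos: [0.3458, -0.2533, 0.1479]
eef_rot: [0.222, 3.133, -0.001]
contact_force: [0.1, -0.1, 0.4]
finger_gap: 0.0855
gripper_force: 0.0
```

```bash
sed -i 's/if n=="steel"/if n in ("steel","clamp")/' w.py; python3 w.py clamp
```

```text
tcp [ 0.3458 -0.2533  0.1479] [[-0.99, 0.141, 0.001], [0.141, 0.99, -0.0], [-0.001, -0.0, -1.0]] gap 0.0854704432835063
clamp [ 0.3697 -0.2609] [ 26. 107.] yaw -8.5 px [299 161] [330 272]
tool shift [-0.0247 -0.0042  0.    ]
```

View pics/w_clamp.png

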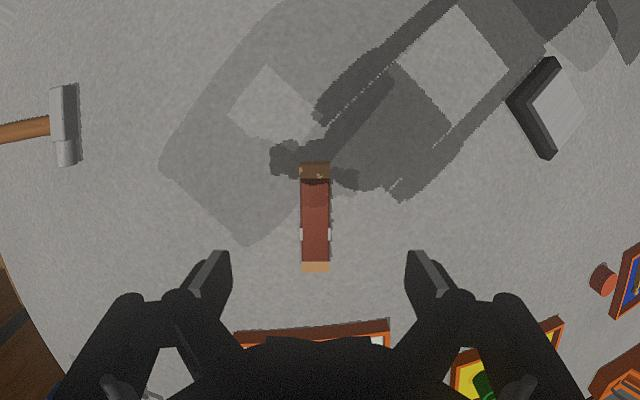

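The clamp is centred at (315,216), straight along the tool, with its band at row 234. I grip just behind the band, then lift, carry it across and turn it.

{"op": "carry_out", "data": {
  "increments": "-.022 -.004 .03 0 0 0 .2; -.022 -.004 .065 0 0 0 .3; -.022 -.004 .1 0 0 0 .3; -.022 -.004 .12 0 0 0 .3; -.022 -.004 .128 0 0 0 .3"
}}

```text
time: 22.25
ee_pos: [0.3667, -0.2563, 0.0174]
eef_rot: [-0.214, -3.131, -0.005]
contact_force: [0.4, -0.7, -0.4]
finger_gap: 0.0601
gripper_force: 0.0
```

{"op": "carry_out", "data": {
  "increments": "0 0 0 0 0 0 .3; 0 0 0 0 0 0 1; 0 0 0 0 0 0 1; 0 0 0 0 0 0 1; 0 0 0 0 0 0 1"
}}

```text
time: 22.75
ee_pos: [0.3682, -0.2602, 0.0209]
eef_rot: [0.219, 3.132, -0.003]
contact_force: [-0.1, 2.0, 8.2]
finger_gap: 0.0239
gripper_force: 59.4
```

{"op": "carry_out", "data": {
  "increments": "0 0 -.02 0 0 0 1; 0 0 -.055 0 0 0 1; 0 0 -.09 0 0 0 1; 0 0 -.1 0 0 0 1; 0 0 -.1 0 0 0 1"
}}

```text
time: 23.25
ee_pos: [0.3683, -0.2606, 0.1214]
eef_rot: [0.219, 3.13, -0.006]
contact_force: [0.6, 0.1, -0.8]
finger_gap: 0.0243
gripper_force: 59.3
```

{"op": "carry_out", "data": {
  "increments": "-.04 0 0 0 0 8 1; -.08 0 0 0 0 16 1; -.12 0 0 0 0 24 1; -.16 0 0 0 0 32 1; -.2 0 0 0 0 40 1"
}}

```text
time: 23.75
ee_pos: [0.5658, -0.2865, 0.1166]
eef_rot: [-1.285, -2.863, -0.001]
contact_force: [-0.4, -0.7, -0.4]
finger_gap: 0.0244
gripper_force: 59.3
```

{"op": "carry_out", "data": {
  "increments": "0 0 0 0 0 8 1; 0 0 0 0 0 16 1; 0 0 0 0 0 24 1; 0 0 0 0 0 32 1; 0 0 0 0 0 40 1"
}}

```text
time: 24.25
ee_pos: [0.5642, -0.2864, 0.1165]
eef_rot: [-2.186, -2.251, 0.001]
contact_force: [0.8, 0.3, -1.6]
finger_gap: 0.0241
gripper_force: 59.3
```

```bash
python3 w.py clamp
```

```text
tcp [ 0.5642 -0.2864  0.1165] [[-0.029, 1.0, -0.003], [1.0, 0.029, 0.002], [0.002, -0.003, -1.0]] gap 0.024142015354463836
clamp [ 0.5648 -0.3127] [ 45. 123.] yaw -88.4 px [288 159] [348 299]
tool shift [-0.0263 -0.0002 -0.0001]
```

View pics/w_clamp.png

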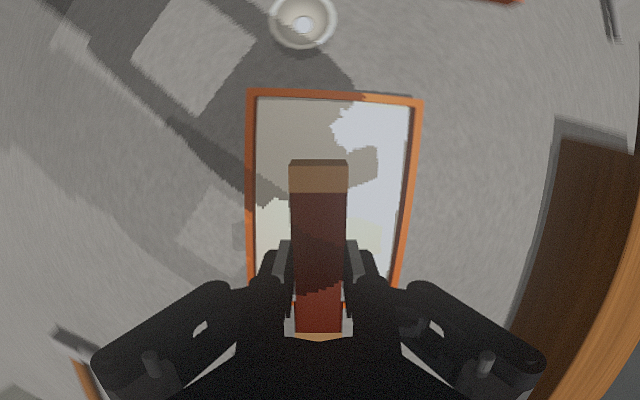

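The clamp (320,245) is over the white tray lining, parallel to its long side and about 6 mm left of centre. Correcting that and lowering.

{"op": "carry_out", "data": {
  "increments": "0 .006 .03 0 0 2 1; 0 .006 .06 0 0 2 1; 0 .006 .08 0 0 2 1; 0 .006 .089 0 0 2 1; 0 .006 .089 0 0 2 1"
}}

```text
time: 24.8
ee_pos: [0.5702, -0.2862, 0.029]
eef_rot: [-2.217, -2.222, 0.001]
contact_force: [-0.5, -0.5, -0.6]
finger_gap: 0.0242
gripper_force: 61.1
```

{"op": "carry_out", "data": {
  "increments": "0 0 0 0 0 0 1; 0 0 0 0 0 0 .5; 0 0 0 0 0 0 .5; 0 0 0 0 0 0 .5; 0 0 -.01 0 0 0 .5"
}}

```text
time: 25.3
ee_pos: [0.5703, -0.2863, 0.0392]
eef_rot: [-2.219, -2.22, 0.001]
contact_force: [-0.6, -0.6, -0.3]
finger_gap: 0.0426
gripper_force: 0.0
```

{"op": "carry_out", "data": {
  "increments": "0 0 -.03 0 0 0 .5; 0 0 -.065 0 0 0 .5; 0 0 -.1 0 0 0 .5; 0 -.04 -.12 0 0 0 .5; 0 -.08 -.13 0 0 0 .5"
}}

```text
time: 25.8
ee_pos: [0.4921, -0.2879, 0.1739]
eef_rot: [2.216, 2.219, 0.0]
contact_force: [-0.5, -0.7, -0.0]
finger_gap: 0.0426
gripper_force: 0.0
```

{"op": "carry_out", "data": {
  "increments": ".01 -.04 0 0 0 0 .5; .02 -.08 0 0 0 0 .5; .03 -.12 0 0 0 0 .5; .04 -.16 0 0 0 0 .5; .04 -.16 0 0 0 0 .5"
}}

```text
time: 26.3
ee_pos: [0.3277, -0.2447, 0.1699]
eef_rot: [-2.221, -2.218, 0.001]
contact_force: [0.8, 0.3, -0.7]
finger_gap: 0.0426
gripper_force: 0.0
```

Run:
```python
from h import *
p=snapshot("top")[:,:,::-1]; cv2.imwrite("pics/top2.png",cv2.resize(p[105:265,125:500],None,fx=2.1,fy=2.1,interpolation=cv2.INTER_CUBIC))
s=snapshot("scene")[:,:,::-1]; cv2.imwrite("pics/sc2.png",s)
```

```text
(no output)
```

View pics/top2.png

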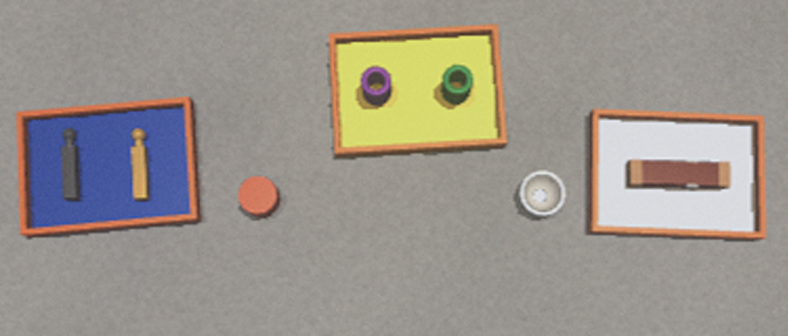

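View pics/sc2.png

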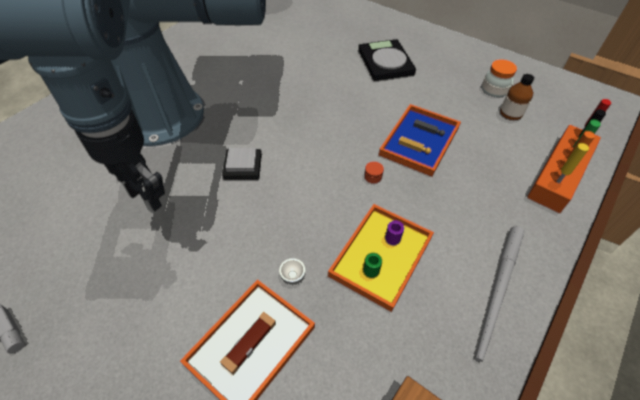

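Both views show every piece well inside its tray: punches at (70,165) and (139,165), tubes upright at (376,85) and (457,85), and the clamp at (678,174). The dish and tin are where they were and the arm is clear, so I'm handing the job in.

```bash
python3 -c "
from rig import *
print(close_job())"
```

```text
the job is handed in; nothing more can be done
None
```

The job is handed in at about 26 s: the last pictures show all five pieces in their trays, tubes upright and dish and tin in place, though the hand-in returned no verdict.

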